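# Hang a hinge leaf on the jamb block

## Task

Slide the tall brass hinge leaf (the one with a knuckle) straight up out of its slot in the rack by its top edge, carry it to the jamb block, and bring its knuckle in between the two knuckles of the fixed leaf so that all three holes line up and a pin could be dropped through from above. Finish while still holding the leaf there in the gripper, upright and still; do not let go. Leave the two short plates, the hinge pin and the brass fitting where they are.

Things in the scene. Friction and masses are not known exactly. Their poses are not given: they have to be found in the camera images.
- leaf: Loose brass hinge leaf, 0.36 kg, upright in one rack slot: plate 8 mm thick (y), 80 mm tall (z 0 to 80), x -36 to +37.5 mm, with one knuckle on its +x side. Origin: centre of the lower edge. In the rack the lower edge is 10 mm and the top edge 90 mm above the bench (50 mm above the slot cheeks); grip it across its 8 mm thickness near the top. Its x points along the rack's +x.
- leaf_bore (a point): Centre of the loose leaf's knuckle hole: 50 mm along the leaf's +x, 40 mm above its lower edge. The knuckle is a vertical tube, 22 mm outer and 12 mm inner diameter, 30 mm tall (25 to 55 mm above the lower edge). z: the hole's axis; x: as the leaf's.
- rack: Fixed grey-painted rack 60 (x) by 160 (y) mm, 40 mm high, three slots along its x, at y = -60, 0 and +60 mm, each 10 mm wide between two 10 mm cheeks, 30 mm deep, floor 10 mm above the bench; open space between the slots. Origin: centre of the underside. Rack and jamb block may change sides.
- jamb: Fixed wooden jamb block, 110 mm tall, with a brass leaf fixed to it. Origin: on the bench, right below the axis of the fixed knuckles; z up along it. Fixed plate: x 12.5 to 66, y -4 to 4 mm. Post behind it: x 20 to 95, y 4 to 54 mm; foot x 10 to 105, y -20 to 70 mm, 12 mm high. Open space on the -x side, where the loose leaf comes in.
- jamb_bore (a point): Point on the fixed knuckles' axis at mid-gap, 70 mm above the bench: the loose hole's centre belongs here. Fixed knuckles: tubes 22 mm outer, 12 mm inner, 30 to 52 and 88 to 110 mm above the bench. The loose knuckle enters the 36 mm gap sideways, with 3 mm play above and below; 1.5 mm past alignment it meets the fixed plate's edge. x, z as the jamb's.
- plate_a: Bystander: plain brass plate without knuckle, 74 x 8 x 45 mm tall, upright in another slot (its top 55 mm above the bench). Origin: centre of its lower edge.
- plate_b: Bystander: plain brass plate without knuckle, 50 x 8 x 45 mm tall, upright in another slot (its top 55 mm above the bench). Origin: centre of its lower edge.
- pin: Bystander: steel hinge pin standing on its head on the bench, 8 mm diameter, 90 mm tall, head 18 mm wide. Origin: centre of its underside.
- fitting: Bystander: turned brass fitting, 44 mm wide and 50 mm tall, standing on the bench. Origin: centre of its underside.
Not all that is in view belongs to the job. Leave any green or purple look-alike of the leaf alone. Several things have the shape of the rack; the one meant has the colours described above.

How it is judged:
On the way:
1. the gripper has slid the leaf up clear of its slot (z of leaf in the frame of rack above 0.045 m and contact force between the fingers and leaf above 2 N), for 0.2 s.
At the end, for the whole second after the job is handed in: The loose knuckle is between the fixed knuckles, its hole within 4 mm of their axis (horizontally) and within 5 mm of mid-gap in height, upright within 0.1 rad, slower than 20 mm/s, and the fingers still grip the leaf (over 2 N) through the last second (horizontal distance between leaf_bore and jamb_bore below 0.004 m and z of leaf_bore in the frame of jamb_bore between -0.005 and 0.005 m and angle between the z axis of leaf_bore and the z axis of jamb_bore, either way round below 0.1 rad and contact force between the fingers and leaf above 2 N and linear speed of leaf below 0.02 m/s); the arm keeps its last pose, push and grip.
It fails at once if the longer short plate was moved more than 20 mm (distance of plate_a from where it was at the start of the episode above 0.02 m).
It fails at once if the shorter short plate was moved more than 20 mm (distance of plate_b from where it was at the start of the episode above 0.02 m).
It fails at once if the hinge pin was moved more than 20 mm (distance of pin from where it was at the start of the episode above 0.02 m).
It fails at once if the brass fitting was moved more than 20 mm (distance of fitting from where it was at the start of the episode above 0.02 m).
It fails at once if the pin or the fitting was knocked over (angle between any of pin, fitting's own z axis and vertical above 0.5 rad).
It also fails if it takes over 42 s, if anything falls off the work surface, if the arm or the gripper's body presses on something with over 40 N, if the wrist force passes 120 N, or if a joint passes its speed limit or range.

## Robot

A 6-joint arm with a two-finger parallel gripper is mounted at the origin on the work surface. World frame = base frame: x ahead of the robot, y to its left, z up, the work surface at z = 0. Lengths are in m, angles in rad, forces in N, time in s.
With the tool pointing down it reaches from about 0.425 to 0.95 m from the base axis. Payload 3.5 kg.
Tool frame: the origin (TCP) lies midway between the tips of the shut fingers; the grasp point (between the pads) lies 19 mm behind it; z points along the fingers, y is the line along which they close (so a half turn about z gives the same grasp; the last joint's range is limited). The gripper opens to 85 mm and grips with 20 to 120 N. Pads are 22 mm wide; open, the fingers measure 114 mm over their backs; the gripper's body (76 mm by 85 mm) begins 54 mm behind the grasp point. The pads swing forward as they close: fully open they stand 13 mm farther back than shut.
Start: joints at [-1.459, 0.286, 1.577, -0, 1.279, -0.15], TCP at [0.175, -0.652, 0.231] pointing down, gripper open.
Joint ranges: [-2.77, 2.77], [-0.9, 2.22], [0.21, 2.48], [-1.53, 4.67], [0.24, 2.81], [-2.84, 2.84]. Speed limits (rad/s): [2.79, 2.79, 3.14, 3.14, 3.14, 3.14].

## Interface

Orientations are given as a unit quaternion [x, y, z, w].
In Python, from plant import get_state, read_camera, ctrl gives the robot as it stands.
- The arm moves only by the shell command python3 -m crank 'ROWS' [FORCE]. ROWS is JSON, a list of rows, each a list of 3 entries, a list of its own where there are three numbers: the shift along the tool's x, y, z in mm, then the turn about the tool's z in degrees, then the closure in counts, from 0 (fully open) to 255 (shut). In form: [[[tx, ty, tz], yaw, claw], ...]. A call has 1 to 10 rows; each row is the pose to reach, as a shift and turn from the pose commanded when the call began, along the tool's axes at that moment; what a row does not reach only later rows make up. A row lasts 1/10 s, in which the tool goes at most 50 mm and 8.59 degrees, less where a joint would pass 70% of its speed; a pose out of reach is approached as far as the arm can. A call with a gripper value outside its range is refused whole. The fingers move at their own pace and stop on an object; FORCE is the grip in N (left out, the last holds). Time passes only in rows, so rows that repeat a pose let the fingers close. It gives the time, the measured TCP pose, the force, the opening and the grip force at its end, in the units of the state.
- get_state(): the state, without advancing time (a new reading comes with each control period).
- read_camera(name): name is "scene" or "top" or "wrist"; returns a dict with "frame" (400x640x3 uint8, blue, green, red), "range_z" (400x640 float32, m along the optical axis (not along the pixel's ray), 0 where there is no reading), "vfov" (degrees; the focal length in pixels is half the picture's height over the tangent of half this angle, whatever the lens; pixels are square), "cx", "cy" (the principal point, pixels), "k1" (the pictures are not rectified: a ray, as slopes to the right and down, at radius r is drawn at 1 + k1 r^2 times it, then the intrinsics apply), "origin" and "orientation" of the camera in the world. Camera axes: x right, y down, z forward; pixel columns grow to the right and rows downward; lengths in m; the calibration is good to about 2 mm. A picture is of the moment at which its call begins.
- ctrl.sign_off(): hands the job in; it is judged then, once.
The state is a dict: "time": time; "qpos": joint angles; "dq": joint speeds; "joint_efforts": joint torques, N m; "eef_pos": TCP position; "tcp_rot": TCP orientation; "contact_force": force on the tool from outside, world axes, zero at the start; "wrist_torque": the same for the moment, N m; "opening": opening from 0.0 (shut) to 1.0 (fully open); "finger_force": force on a finger pad.
Only numpy, scipy, OpenCV 4.12 (cv2) and the standard library are available. Lean on these libraries where they do the work, as an engineer would, in place of code of your own. Each camera call takes 0.05 s, during which the arm holds its last target. There are 200 camera calls.

## Working session

There is one attempt and no reset: what is moved stays moved. The work goes in short steps, Python scripts to look and compute and a shell command to move; the robot and the scene stay as the last step left them, time stands still between calls to the robot, and variables do not carry over. Pictures are saved under pics/ and viewed, at most 10 in all, crops included, and the job is handed in when it is done.

```bash
mkdir -p pics; cat > h.py <<'E'
import numpy as np,cv2
from scipy.spatial.transform import Rotation as R
from plant import get_state, read_camera, ctrl
def K(c):
    f=200/np.tan(np.radians(c["vfov"])/2); return np.array([[f,0,c["cx"]],[0,f,c["cy"]],[0,0,1.]])
def slopes(c,uv):
    return cv2.undistortPoints(np.array(uv,float).reshape(-1,1,2),K(c),np.array([c["k1"],0,0,0.])).reshape(-1,2)
def rot(c):
    o=np.array(c["orientation"]); return R.from_quat(o).as_matrix() if o.size==4 else o.reshape(3,3)
def onplane(c,uv,z):
    s=slopes(c,uv); d=np.c_[s,np.ones(len(s))]@rot(c).T; o=np.array(c["origin"]); return o+d*((z-o[2])/d[:,2:])
def cloud(c):
    v,u=np.mgrid[:400,:640]; s=slopes(c,np.c_[u.ravel(),v.ravel()]); d=np.c_[s,np.ones(len(s))]*c["range_z"].ravel()[:,None]
    return (d@rot(c).T+np.array(c["origin"])).reshape(400,640,3)
E
python3 - <<'E'
from h import *
for n in("scene","top"):
    c=read_camera(n); cv2.imwrite(f"pics/{n}0.png",c["frame"]); np.savez(f"{n}0.npz",**c)
    print(n,c["vfov"],c["k1"],c["origin"],c["orientation"])
s=get_state();print(s["eef_pos"],s["tcp_rot"],s["time"])
E
```

```text
scene 56.6895182785501 0.004877951006532727 [ 0.72719891 -0.53176493  0.57627331] [ 0.8946914   0.22253596 -0.08764685 -0.37725731]
top 50.31306252273137 -0.10042111208117331 [ 0.40838099 -0.07971323  0.89540542] [ 0.70929077 -0.7024329   0.04570311 -0.0374947 ]
[ 0.17465313 -0.65140672  0.23006801] [ 9.91442125e-01  1.30542582e-01  1.88898211e-05 -1.07123982e-03] 0.1
```

View pics/scene0.png

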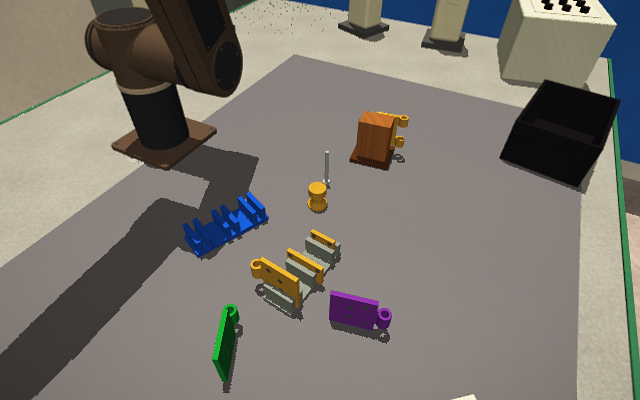

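View pics/top0.png

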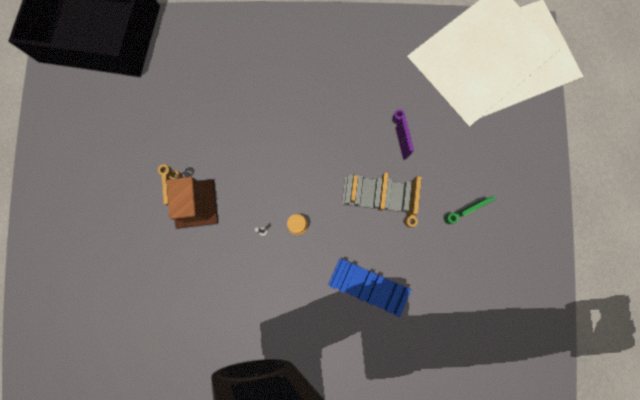

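The top view shows the following:
- **Gold leaf:** at (416,195), in the grey rack, with its knuckle at (411,221).
- **Look-alikes:** purple at (403,133), green at (470,210), and a blue rack at (370,287). The gold leaf in the grey rack fits the description.
- **Jamb:** knuckles at (164,170), post at (180,198).
- **Bystanders:** pin at (262,230), fitting at (297,224).

Next I'll measure and make a confirming crop.

```bash
cat > m.py <<'E'
from h import *
for n in("scene","top"):
    c=dict(np.load(f"{n}0.npz")); P=cloud(c); hsv=cv2.cvtColor(c["frame"],cv2.COLOR_BGR2HSV)
    m=cv2.inRange(hsv,(14,120,90),(30,255,255)); 
    k,l,st,ce=cv2.connectedComponentsWithStats(m)
    for i in range(1,k):
        if st[i,4]<25: continue
        q=P[l==i]; q=q[np.isfinite(q).all(1)]
        print(n,i,st[i],"z",np.percentile(q[:,2],[2,50,98]).round(3),"mean",q.mean(0).round(3))
        for nm,lo,hi in(("z.09",.083,.097),("z.11",.104,.116),("z.065",.058,.070),("z.055",.05,.06)):
            g=q[(q[:,2]>lo)&(q[:,2]<hi)]
            if len(g)>15:
                (x,y),(w,h),a=cv2.minAreaRect((g[:,:2]*1000).astype(np.float32)); print("   ",nm,len(g),np.round([x,y,w,h,a],1),"zmed",np.median(g[:,2]).round(4))
a=np.load("scene0.npz")["frame"][220:320,220:350]; b=np.load("top0.npz")["frame"][150:250,130:260]; d=np.load("top0.npz")["frame"][150:250,330:460]
cv2.imwrite("pics/crop1.png",np.hstack([cv2.resize(x,None,fx=2,fy=2,interpolation=2) for x in(a,b,d)]))
E
python3 m.py
```

```text
scene 1 [372 111  37  37 385] z [0.032 0.094 0.112] mean [0.546 0.223 0.081]
    z.09 42 [555.5 220.9  30.3  10.6   7.7] zmed 0.0919
    z.11 144 [529.1 217.5  83.1  43.9  36.1] zmed 0.1105
    z.065 17 [543.7 222.2   8.    4.1   4.6] zmed 0.0645
    z.055 48 [555.8 228.1  22.1  26.6  80.1] zmed 0.0526
scene 2 [361 112  12  12  32] z [0.109 0.111 0.112] mean [0.482 0.183 0.111]
    z.11 32 [479.9 183.2  18.9  50.2  44.1] zmed 0.1107
scene 29 [307 182  20  29 468] z [0.004 0.039 0.052] mean [ 0.469 -0.033  0.035]
    z.055 123 [464.2 -23.8  33.8  34.9  28.4] zmed 0.0509
scene 30 [311 229  24  22 205] z [0.038 0.054 0.057] mean [ 0.538 -0.141  0.05 ]
    z.055 125 [ 536.1 -139.5    9.5   50.8   82.9] zmed 0.0551
scene 31 [287 248  37  37 404] z [0.015 0.051 0.057] mean [ 0.539 -0.201  0.047]
    z.055 217 [ 532.8 -199.1    9.3   74.5   82.9] zmed 0.0549
scene 32 [ 250  257   50   51 1050] z [0.02  0.065 0.091] mean [ 0.514 -0.261  0.069]
    z.09 284 [ 518.7 -257.9    9.    73.9   83.7] zmed 0.0899
    z.065 229 [ 506.9 -260.7   20.7   95.8   78.1] zmed 0.0643
    z.055 174 [ 508.2 -26
[... 282 characters left out ...]
  89.6] zmed 0.0516
top 3 [380 173   8  37 151] z [0.044 0.055 0.058] mean [ 0.531 -0.199  0.054]
    z.055 138 [ 530.6 -199.3    7.9   71.7   83.9] zmed 0.0549
top 5 [351 176   6  26  92] z [0.05  0.055 0.058] mean [ 0.534 -0.139  0.055]
    z.055 90 [ 534.9 -139.1    6.8   49.4   83.5] zmed 0.0546
top 6 [406 177  15  50 277] z [0.044 0.088 0.092] mean [ 0.502 -0.256  0.079]
    z.09 157 [ 516.8 -258.2    7.5   72.2   83. ] zmed 0.0896
    z.065 68 [ 470.4 -251.2   21.8   19.6   28.3] zmed 0.0648
    z.055 17 [ 470.6 -249.1   19.9   16.8   31.9] zmed 0.0559
top 7 [287 214  21  21 324] z [0.005 0.049 0.053] mean [ 0.462 -0.027  0.049]
    z.055 106 [463.5 -25.5  33.8  33.2  83.7] zmed 0.0507
```

View pics/crop1.png

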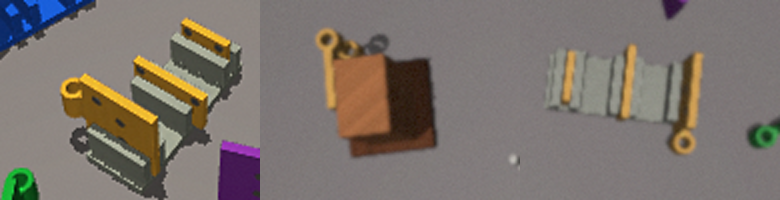

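The crop confirms it: gold leaf with knuckle, in the grey rack. Leaf centre is about (518,-258) mm with x yaw about 173.3°, top at 90 mm as specified. Next I'll pin down the jamb.

```bash
python3 - <<'E'
from h import *
for n,box in(("top",(150,215,150,222)),("scene",(100,175,345,415))):
    c=dict(np.load(f"{n}0.npz")); P=cloud(c); hsv=cv2.cvtColor(c["frame"],cv2.COLOR_BGR2HSV)
    b=np.zeros((400,640),bool); b[box[0]:box[1],box[2]:box[3]]=1
    y=(cv2.inRange(hsv,(14,120,90),(30,255,255))>0)&b; w=(cv2.inRange(hsv,(3,90,60),(13,255,255))>0)&b
    z=P[...,2]
    g=w&(abs(z-.11)<.006); v,u=np.nonzero(g); Q=onplane(c,np.c_[u,v],.11)[:,:2]*1000
    print(n,"wood",len(Q),np.round(cv2.minAreaRect(Q.astype(np.float32)),1) if 0 else cv2.minAreaRect(Q.astype(np.float32)))
    g=y&(abs(z-.11)<.006); v,u=np.nonzero(g); Q=onplane(c,np.c_[u,v],.11)[:,:2]*1000
    r=Q[Q[:,0]>541]; p=Q[(Q[:,0]<538)]
    print(" ring",len(r),r.min(0),r.max(0),cv2.minEnclosingCircle(r.astype(np.float32)))
    print(" plate",len(p),cv2.minAreaRect(p.astype(np.float32)),cv2.fitLine(p.astype(np.float32),cv2.DIST_HUBER,0,.01,.01).ravel())
E
```

```text
top wood 945 ((507.4060363769531, 189.05825805664062), (71.54424285888672, 50.23224639892578), 6.279311656951904)
 ring 85 [542.08042773 214.31921261] [567.13984631 235.87550406] ((554.6143798828125, 224.86749267578125), 13.693592071533203)
 plate 109 ((514.7222900390625, 219.2495880126953), (44.814632415771484, 9.134722709655762), 7.634593486785889) [9.8924494e-01 1.4626841e-01 5.1513721e+02 2.1924208e+02]
scene wood 348 ((507.35302734375, 186.08599853515625), (75.47757720947266, 60.65359115600586), 8.216497421264648)
 ring 70 [541.35726925 208.0924211 ] [570.74185862 237.97311206] ((556.2913818359375, 222.2882537841797), 16.76799201965332)
 plate 139 ((504.66107177734375, 196.02232360839844), (70.54715728759766, 61.48753356933594), 3.920189619064331) [  0.76346594   0.6458481  509.18655    205.21178   ]
```

```bash
python3 -m crank '[[[0,0,0],8,60],[[0,0,0],16,100],[[0,0,0],21.7,100]]' 60; python3 - <<'E'
from h import *
s=get_state();T=R.from_quat(s["tcp_rot"]).as_matrix();print(s["eef_pos"],s["opening"],np.degrees(np.arctan2(T[1,0],T[0,0])),T[:,2])
for g in([.518,-.258,.20],[.518,-.258,.057]): print(1000*T.T@(np.array(g)-s["eef_pos"]))
E
```

```text
time: 0.4
eef_pos: [0.1747, -0.6516, 0.2304]
tcp_rot: [0.998, -0.061, -0.0, -0.001]
contact_force: [0.2, 0.4, -0.3]
opening: 0.606
finger_force: 0.0
[ 0.17467784 -0.65156651  0.23043511] 0.6056195994027811 -6.974902184448167 [-1.62297962e-04  1.52403455e-03 -9.99998825e-01]
[ 292.99932875 -432.29929728   30.97916028]
[ 293.04883074 -432.08579153  173.97899233]
```

```bash
python3 -m crank '[[[25,-36,3],0,100],[[60,-90,6],0,100],[[90,-135,9],0,100],[[120,-180,12],0,100],[[150,-225,15],0,100],[[180,-268,18],0,100],[[210,-312,21],0,100],[[240,-355,24],0,100],[[270,-398,27],0,100],[[293,-432,31],0,100]]'; python3 -m crank '[[[0,0,0],0,100],[[0,0,0],0,100],[[0,0,0],0,100]]'; python3 - <<'E'
from h import *
s=get_state();T=R.from_quat(s["tcp_rot"]).as_matrix();print(s["eef_pos"],s["time"],T[:,0])
c=read_camera("wrist"); cv2.imwrite("pics/w1.png",c["frame"]); P=cloud(c)
hsv=cv2.cvtColor(c["frame"],cv2.COLOR_BGR2HSV); m=cv2.inRange(hsv,(14,120,90),(30,255,255))>0
for zz in(.09,.065):
    g=m&(abs(P[...,2]-zz)<.005)&(P[...,1]<-.23); v,u=np.nonzero(g)
    if len(u)>9: q=onplane(c,np.c_[u,v],zz)[:,:2]*1000; print(zz,len(u),cv2.minAreaRect(q.astype(np.float32)),u.mean(),v.mean())
E
```

```text
time: 1.4
eef_pos: [0.498, -0.277, 0.2023]
tcp_rot: [0.998, -0.058, -0.0, 0.0]
contact_force: [0.1, -0.0, 0.1]
opening: 0.608
finger_force: 0.0
time: 1.7
eef_pos: [0.4966, -0.2794, 0.2023]
tcp_rot: [0.998, -0.059, -0.0, 0.0]
contact_force: [0.0, -0.7, -1.1]
opening: 0.612
finger_force: 0.0
[ 0.49659432 -0.2794039   0.20232295] 1.7 [ 9.93104583e-01 -1.17230226e-01 -6.01700134e-04]
0.09 658 ((516.6058959960938, -259.9223937988281), (7.8997087478637695, 72.42385864257812), 83.3671646118164) 297.7644376899696 176.72036474164133
0.065 223 ((505.0469665527344, -260.2421875), (20.093673706054688, 94.15876007080078), 81.50003814697266) 302.13452914798205 210.26905829596413
```

View pics/w1.png

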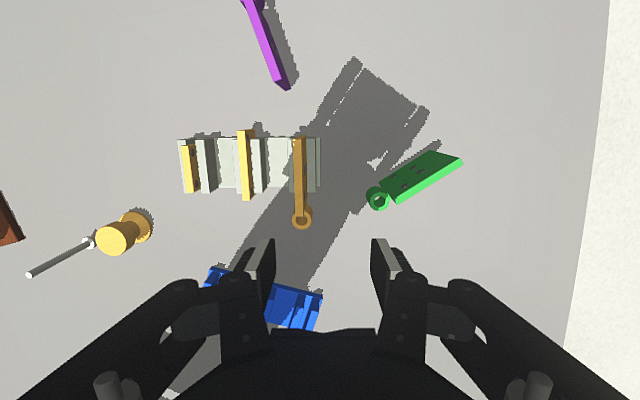

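Wrist view: leaf top edge at (298,170) between the open fingers' line, knuckle at (301,217). The position agrees with the top view to 2 mm. Descending and gripping.

```bash
python3 -m crank '[[[18,-22.5,0],0,100],[[18,-22.5,0],0,100],[[18,-22.5,40],0,100],[[18,-22.5,80],0,100],[[18,-22.5,115],0,100],[[18,-22.5,135],0,100],[[18,-22.5,145],0,100],[[18,-22.5,145],0,100],[[18,-22.5,145],0,100]]'; python3 -m crank '[[[0,0,0],0,160],[[0,0,0],0,200],[[0,0,0],0,255],[[0,0,0],0,255],[[0,0,0],0,255],[[0,0,0],0,255],[[0,0,0],0,255],[[0,0,0],0,255]]' 60
```

```text
time: 2.65
eef_pos: [0.518, -0.2599, 0.0589]
tcp_rot: [0.998, -0.059, 0.001, 0.001]
contact_force: [0.8, -0.1, 0.1]
opening: 0.605
finger_force: 0.0
time: 3.45
eef_pos: [0.5184, -0.259, 0.0588]
tcp_rot: [0.998, -0.058, 0.001, 0.0]
contact_force: [-0.1, 1.3, 5.7]
opening: 0.083
finger_force: 59.8
```

Firm grip. Sliding straight up.

```bash
python3 -m crank '[[[0,0,-8],0,255],[[0,0,-18],0,255],[[0,0,-30],0,255],[[0,0,-42],0,255],[[0,0,-55],0,255],[[0,0,-70],0,255],[[0,0,-85],0,255],[[0,0,-100],0,255],[[0,0,-110],0,255],[[0,0,-110],0,255]]' 70; python3 - <<'E'
from h import *
for n in("scene","wrist"):
    c=read_camera(n); cv2.imwrite(f"pics/{n}2.png",c["frame"]); np.savez(f"{n}2.npz",**c)
s=get_state();print(s["eef_pos"],s["finger_force"],s["time"])
T=R.from_quat(s["tcp_rot"]).as_matrix()
print(T.round(4))
c=dict(np.load("wrist2.npz"));P=(cloud(c)-s["eef_pos"])@T*1000
hsv=cv2.cvtColor(c["frame"],cv2.COLOR_BGR2HSV); m=cv2.inRange(hsv,(10,110,60),(32,255,255))>0
g=m&(abs(P[...,1])<40)&(P[...,2]<70)&(P[...,2]>-60); print(g.sum(),np.percentile(P[g],[1,25,50,75,99],axis=0).round(1))
E
```

```text
time: 4.45
eef_pos: [0.5187, -0.2595, 0.1702]
tcp_rot: [0.998, -0.058, 0.002, 0.001]
contact_force: [0.5, -0.6, -4.1]
opening: 0.082
finger_force: 68.4
[ 0.51745839 -0.25857839  0.16755302] 68.36928248405457 4.55
[[ 9.932e-01 -1.167e-01 -1.000e-04]
 [-1.167e-01 -9.932e-01  1.000e-04]
 [-1.000e-04 -0.000e+00 -1.000e+00]]
2796 [[-46.5  -5.2 -33.4]
 [ -9.5  -0.4 -32.3]
 [ 12.6   1.8 -31.9]
 [ 30.5   3.6 -30.9]
 [ 36.3   8.3  36. ]]
```

```bash
python3 -c "
import cv2,numpy as np
a=cv2.imread('pics/scene2.png')[100:340,120:420];b=cv2.imread('pics/wrist2.png');cv2.imwrite('pics/c2.png',np.hstack([cv2.resize(a,(400,320)),cv2.resize(b[:,120:520],(400,400))[40:360]]))"
```

```text
(no output)
```

View pics/c2.png

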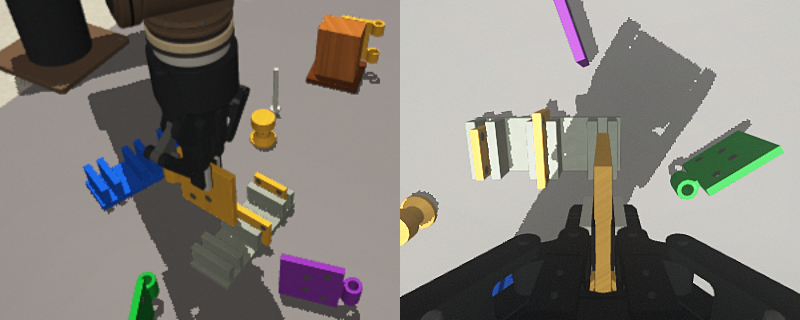

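Leaf is held upright, its top edge 31–32 mm above the TCP. Carrying it to a staging pose 60 mm out from the jamb.

```bash
python3 -m crank '[[[4,-20,0],-1,255],[[10,-55,0],-3,255],[[17,-95,0],-5,255],[[24,-135,0],-7,255],[[31,-175,0],-9,255],[[38,-215,0],-10,255],[[45,-255,0],-11,255],[[52,-295,0],-12,255],[[59,-335,0],-13,255],[[66,-375,0],-14,255]]' 80; python3 - <<'E'
from h import *
s=get_state();T=R.from_quat(s["tcp_rot"]).as_matrix();print(s["eef_pos"],s["time"],T[:,0], 1000*T.T@(np.array([.6654,.2388,.16])-s["eef_pos"]))
E
```

```text
time: 5.55
eef_pos: [0.6264, 0.1077, 0.1659]
tcp_rot: [0.998, 0.064, -0.001, 0.0]
contact_force: [0.4, 0.5, -3.8]
opening: 0.076
finger_force: 79.5
[0.62635943 0.10770922 0.16592559] 5.55 [ 0.99178779  0.12786676 -0.00265861] [  55.49786607 -125.02176954    5.79790776]
```

```bash
python3 -m crank '[[[20,-35,2],0,255],[[38,-70,3],0,255],[[50,-100,5],0,255],[[55,-120,6],0,255],[[55,-125,6],0,255],[[55,-125,6],0,255],[[55,-125,6],0,255]]'; python3 - <<'E'
from h import *
C={}
for n in("wrist","top","scene"):
    c=read_camera(n); C[n]=c; np.savez(f"{n}3.npz",**c)
s=get_state();T=R.from_quat(s["tcp_rot"]).as_matrix();print(s["eef_pos"],s["time"],T.round(4))
cv2.imwrite("pics/c3.png",np.hstack([cv2.resize(C["wrist"]["frame"],(480,300)),cv2.resize(C["scene"]["frame"][60:210,310:470],(320,300))]))
E
```

```text
time: 6.25
eef_pos: [0.6653, 0.2357, 0.1612]
tcp_rot: [0.998, 0.063, -0.001, 0.0]
contact_force: [-1.2, 0.2, -4.0]
opening: 0.077
finger_force: 79.5
[0.6656818  0.23565105 0.16183636] 6.4 [[ 9.921e-01  1.255e-01  1.000e-04]
 [ 1.255e-01 -9.921e-01 -3.000e-04]
 [ 1.000e-04  3.000e-04 -1.000e+00]]
```

View pics/c3.png

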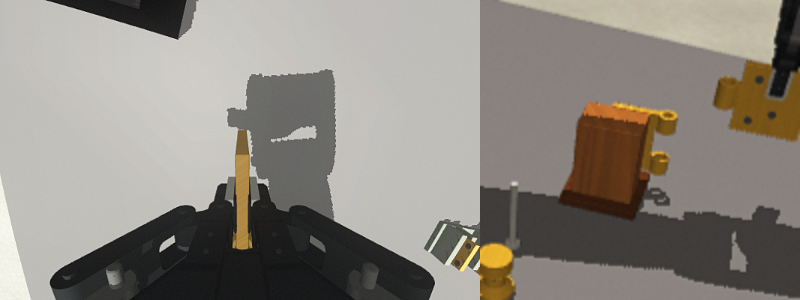

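Scene view: held leaf's knuckle is to the left of its plate, facing the fixed knuckles (about (440–445, 110–145) in full-frame pixels), all clear. Lowering to insertion height, still 60 mm out, then measuring both rings in the same images.

```bash
python3 -m crank '[[[0,-3,20],0,255],[[0,-3,45],0,255],[[0,-3,65],0,255],[[0,-3,78],0,255],[[0,-3,82.5],0,255],[[0,-3,82.5],0,255],[[0,-3,82.5],0,255]]'; cat > m4.py <<'E'
from h import *
import sys
tag=sys.argv[1]
C={}
for n in("top","scene"):
    c=read_camera(n); C[n]=c; np.savez(f"{n}{tag}.npz",**c)
s=get_state();T=R.from_quat(s["tcp_rot"]).as_matrix();e=s["eef_pos"]*1000
print(e.round(1),s["time"],s["contact_force"].round(1) if hasattr(s["contact_force"],'round') else s["contact_force"],"yaw",np.degrees(np.arctan2(T[1,0],T[0,0])).round(2),T[:,2].round(4))
for n,c in C.items():
    P=cloud(c)*1000; hsv=cv2.cvtColor(c["frame"],cv2.COLOR_BGR2HSV); m=(cv2.inRange(hsv,(14,110,60),(31,255,255))>0)&(P[...,1]>170)
    print(n,"yellow",m.sum())
    nb=np.array([e[0]-50*T[0,0],e[1]-50*T[1,0]])
    for nm,ctr,z in(("jamb",np.array([556,224.8]),110),("loose",nb,e[2]+6)):
        g=m&(abs(P[...,2]-z)<5)&(np.hypot(P[...,0]-ctr[0],P[...,1]-ctr[1])<18); v,u=np.nonzero(g)
        if len(u)<10: print(nm,len(u));continue
        q=onplane(c,np.c_[u,v],z/1000)[:,:2]*1000
        d=np.array([T[0,0],T[1,0]]) ; o=q@np.c_[d,[-d[1],d[0]]]
        print(" ",nm,"z",np.median(P[g][:,2]).round(1),len(u),"pred",ctr.round(1),"px",u.min(),u.max(),v.min(),v.max(),"mean",q.mean(0).round(1),"circ",np.round(cv2.minEnclosingCircle(q.astype(np.float32))[0],1),"along/across ext",o.min(0).round(1),o.max(0).round(1))
cv2.imwrite(f"pics/c{tag}.png",np.hstack([cv2.resize(C["scene"]["frame"][90:190,360:470],(440,400),interpolation=2),cv2.resize(C["top"]["frame"][120:220,100:190],(360,400),interpolation=2)]))
E
python3 m4.py 4
```

```text
time: 7.1
eef_pos: [0.6662, 0.24, 0.0806]
tcp_rot: [0.998, 0.064, 0.001, -0.0]
contact_force: [-0.2, -1.1, -3.7]
opening: 0.078
finger_force: 79.5
[666.3 240.2  81. ] 7.2 [ 0.1 -0.7 -3.7] yaw 7.3 [ 3.e-03  6.e-04 -1.e+00]
top yellow 709
  jamb z 109.0 98 pred [556.  224.8] px 158 170 165 180 mean [554.  224.4] circ [552.7 225.6] along/across ext [562.  139.7] [591.8 163.2]
  loose z 86.1 86 pred [616.7 233.9] px 161 172 134 148 mean [618.2 231. ] circ [620.  229.6] along/across ext [629.6 140.2] [658.7 162.3]
scene yellow 1538
  jamb z 109.5 71 pred [556.  224.8] px 395 408 115 122 mean [556.5 223.7] circ [555.5 222.6] along/across ext [563.3 133.9] [594.2 165.3]
  loose z 86.9 60 pred [616.7 233.9] px 423 434 129 135 mean [620.6 231.4] circ [620.7 231. ] along/across ext [632.9 136.4] [658.8 164.6]
```

View pics/c4.png

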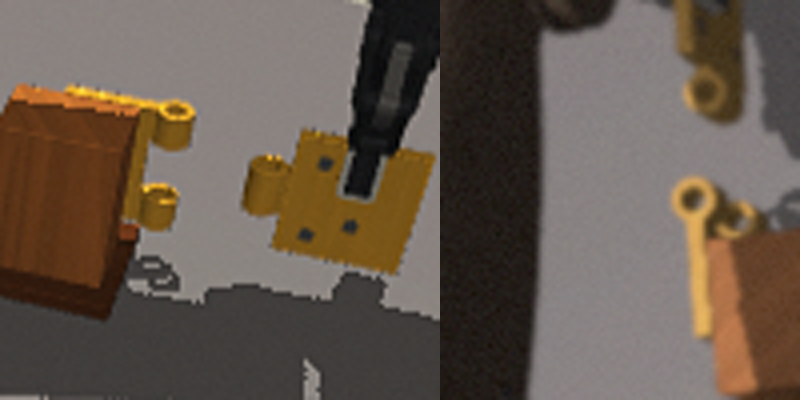

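Across-offset between rings is about 0.2 mm and along-distance about 60 mm (both views agree). The loose knuckle is about 2 mm high, with 3 mm play. Entering in steps: down 2 mm, then 45 mm in, and re-measure.

```bash
python3 -m crank '[[[0,0,2],0,255],[[-10,0,2],0,255],[[-20,0,2],0,255],[[-30,0,2],0,255],[[-40,0,2],0,255],[[-45,0,2],0,255],[[-45,0,2],0,255],[[-45,0,2],0,255]]'; python3 m4.py 5; python3 - <<'E'
from h import *
c=dict(np.load("scene5.npz"));s=get_state();T=R.from_quat(s["tcp_rot"]).as_matrix()
P=(cloud(c)-s["eef_pos"])@T*1000; hsv=cv2.cvtColor(c["frame"],cv2.COLOR_BGR2HSV)
g=(cv2.inRange(hsv,(14,110,60),(31,255,255))>0)&(abs(P[...,1])<14)&(P[...,0]>-36)&(P[...,0]<42)&(abs(P[...,2])<60)
q=P[g]
# bottom & top edges, side edge per bin, tool axes
for x0 in range(-30,31,10):
    b=q[abs(q[:,0]-x0)<4]; print(x0,len(b),np.percentile(b[:,2],[1,99]).round(1),"y",np.median(b[:,1]).round(1))
for z0 in(-20,0,20,40):
    b=q[abs(q[:,2]-z0)<5]; print("z",z0,len(b),"xmax",np.percentile(b[:,0],99).round(1),"y",np.median(b[:,1]).round(1))
E
```

```text
time: 8.0
eef_pos: [0.6208, 0.2343, 0.0775]
tcp_rot: [0.998, 0.064, 0.001, -0.0]
contact_force: [0.1, -0.9, -5.2]
opening: 0.084
finger_force: 79.5
[621.1 234.4  77.4] 8.1 [ 0.4 -0.9 -4.8] yaw 7.29 [ 9.e-04  2.e-04 -1.e+00]
top yellow 668
  jamb z 109.2 101 pred [556.  224.8] px 158 169 164 180 mean [554.2 223.9] circ [553.6 224. ] along/across ext [562.  141.4] [593.  163.1]
  loose z 82.5 51 pred [571.5 228. ] px 164 173 157 170 mean [577.1 224.6] circ [575.3 226.4] along/across ext [587.2 142.3] [612.5 160.1]
scene yellow 1482
  jamb z 109.6 70 pred [556.  224.8] px 395 408 115 122 mean [556.1 223.6] circ [554.7 222. ] along/across ext [562.4 136.5] [594.2 165.4]
  loose z 83.1 58 pred [571.5 228. ] px 403 414 126 132 mean [576.3 224.8] circ [575.3 225.4] along/across ext [587.  137.3] [613.6 165. ]
-30 105 [-34.   47.1] y 3.1
-20 92 [-32.8  46. ] y 3.5
-10 80 [-29.8  46.1] y 3.4
0 51 [ 2.2 46.5] y 3.4
10 66 [-25.3  47.6] y 3.2
20 111 [-32.6  45.2] y 3.3
30 107 [-32.7  45. ] y 3.1
z -20 80 xmax 36.0 y 3.5
z 0 93 xmax 36.1 y 3.5
z 20 101 xmax 35.6 y 3.3
z 40 103 xmax 35.6 y 3.3
```

No tilt. The bore is about 1.5 mm low and 13–15 mm short. Raising slightly and going in 12.5 mm, then feeling gently for the plate edge (1.5 mm past alignment).

```bash
python3 -m crank '[[[0,0,-1.2],0,255],[[-4,0,-1.2],0,255],[[-8,0,-1.2],0,255],[[-11,0,-1.2],0,255],[[-12.5,0,-1.2],0,255],[[-12.5,0,-1.2],0,255],[[-12.5,0,-1.2],0,255]]'; for i in 1 2; do python3 -m crank '[[[-0.5,0,0],0,255],[[-1,0,0],0,255],[[-1,0,0],0,255]]' | egrep 'eef|contact'; done; python3 m4.py 6
```

```text
time: 8.8
eef_pos: [0.6082, 0.2327, 0.0784]
tcp_rot: [0.998, 0.064, 0.0, -0.0]
contact_force: [-0.3, 0.7, -5.0]
opening: 0.075
finger_force: 79.5
eef_pos: [0.6071, 0.2326, 0.0783]
contact_force: [-0.4, -0.7, -3.8]
eef_pos: [0.6061, 0.2325, 0.0783]
contact_force: [-0.9, -0.4, -3.8]
[606.1 232.5  78.3] 9.5 [-0.4 -0.  -4.8] yaw 7.3 [-1.e-04 -0.e+00 -1.e+00]
top yellow 604
  jamb z 109.0 109 pred [556.  224.8] px 159 169 162 180 mean [556.5 223.5] circ [555.6 224.9] along/across ext [562.  141.3] [597.4 161.3]
  loose z 83.6 31 pred [556.5 226.1] px 164 173 165 177 mean [558.5 221.2] circ [560.5 221.8] along/across ext [572.  142.7] [596.3 160.9]
scene yellow 1421
  jamb z 109.5 75 pred [556.  224.8] px 395 409 115 121 mean [557.2 223.8] circ [556.3 223.3] along/across ext [562.4 137.2] [597.9 165.3]
  loose z 83.8 55 pred [556.5 226.1] px 393 407 124 131 mean [557.  220.4] circ [556.5 225.3] along/across ext [563.6 136.5] [597.6 159.8]
```

View pics/c6.png

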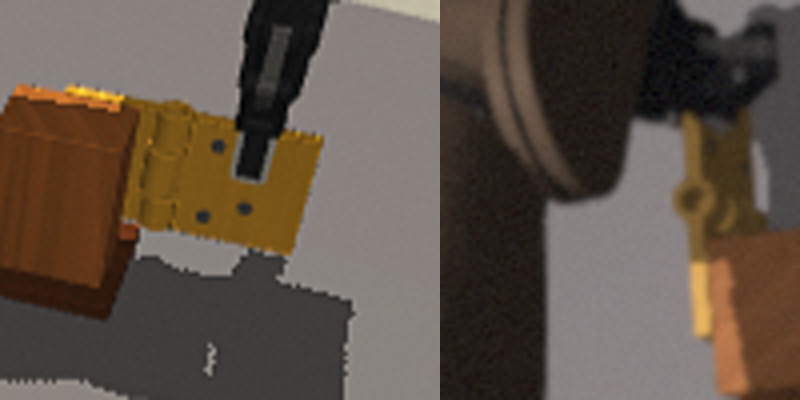

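The knuckle sits between the fixed ones (scene crop (165,155), fixed ones at (172,115) and (157,212)). A bit more, feeling for the stop.

```bash
for i in 1 2 3; do python3 -m crank '[[[-0.4,0,0],0,255],[[-0.8,0,0],0,255],[[-0.8,0,0],0,255]]' | egrep 'eef|contact';  python3 -c "
from h import *
s=get_state();print(s['contact_force'],s['wrist_torque'])"; done
```

```text
eef_pos: [0.6061, 0.2325, 0.0785]
contact_force: [4.3, 1.1, -6.4]
[ 4.30526217  1.13832245 -6.42760433] [ 0.11976109 -0.62603548  0.02173119]
eef_pos: [0.6062, 0.2325, 0.0786]
contact_force: [6.9, 1.0, -7.5]
[ 6.94031614  1.00538202 -7.53630803] [ 0.19987134 -1.01805738 -0.05970238]
eef_pos: [0.6062, 0.2325, 0.0787]
contact_force: [7.6, 0.9, -9.0]
[ 7.58862238  0.86083131 -9.0106683 ] [ 0.24447881 -1.47157244 -0.0032471 ]
```

Contact felt at TCP x ≈ 606.1. Backing off 2.4 mm of command plus 1.5 mm, then a check of the tubes' facing surfaces.

```bash
python3 -m crank '[[[2,0,0],0,255],[[3.8,0,0],0,255],[[3.8,0,0],0,255],[[3.8,0,0],0,255]]'; python3 - <<'E'
from h import *
c=read_camera("scene");s=get_state();T=R.from_quat(s["tcp_rot"]).as_matrix();e=s["eef_pos"];print((e*1000).round(1),s["contact_force"],s["wrist_torque"])
P=(cloud(c)-e)@T*1000; hsv=cv2.cvtColor(c["frame"],cv2.COLOR_BGR2HSV)
y=cv2.inRange(hsv,(12,100,50),(32,255,255))>0; Z=e[2]*1000-P[...,2]
for nm,lo,hi in(("up",92,107),("loose",58,82),("low",33,50)):
    g=y&(Z>lo)&(Z<hi)&(abs(P[...,0]+50)<14)&(P[...,1]>-15)&(P[...,1]<30); q=P[g]
    w=q[q[:,1]>5.5]; 
    # fit circle centre with r=11 to facing surface
    from scipy.optimize import least_squares
    r=least_squares(lambda p:np.hypot(w[:,0]-p[0],w[:,1]-p[1])-11,[-50,0],loss="soft_l1") if len(w)>5 else None
    print(nm,len(q),len(w),None if r is None else r.x.round(2),np.percentile(q,[2,98],axis=0).round(1)[:,:2].tolist())
g=y&(abs(P[...,1])<14)&(P[...,0]>-34)&(P[...,0]<42)&(abs(P[...,2])<60);q=P[g]
for x0 in(-30,-20,20,30):
    b=q[abs(q[:,0]-x0)<4]; print(x0,np.percentile(b[:,2],[1,99]).round(1),np.median(b[:,1]).round(1))
for z0 in(-20,0,20,40):
    b=q[abs(q[:,2]-z0)<5]; print("z",z0,"xmax",np.percentile(b[:,0],99).round(1))
E
```

```text
time: 10.8
eef_pos: [0.6069, 0.2326, 0.0781]
tcp_rot: [0.998, 0.064, -0.001, 0.0]
contact_force: [0.0, -0.4, -4.1]
opening: 0.081
finger_force: 79.3
[607.  232.6  78.1] [-0.29857911  0.47627593 -4.59059384] [ 0.01665369 -0.06889871  0.01334166]
up 75 45 [-48.55  -1.22] [[-63.1, -7.3], [-37.4, 10.3]]
loose 102 59 [-49.09  -0.63] [[-63.5, -3.6], [-36.5, 11.7]]
low 68 40 [-47.75  -1.76] [[-63.3, 1.4], [-36.5, 11.0]]
-30 [-32.7  46.5] 2.8
-20 [-32.4  46.1] 3.0
20 [-32.1  47. ] 3.0
30 [-32.2  46.8] 3.1
z -20 xmax 36.2
z 0 xmax 36.1
z 20 xmax 36.0
z 40 xmax 36.0
```

All consistent: loose bore is within about 1.3 mm of the fixed axis. A final trim, then hand in.

```bash
python3 -m crank '[[[0.4,-0.3,-0.3],0,255],[[0.7,-0.6,-0.5],0,255],[[0.7,-0.6,-0.5],0,255],[[0.7,-0.6,-0.5],0,255],[[0.7,-0.6,-0.5],0,255],[[0.7,-0.6,-0.5],0,255]]' && python3 -c "
from plant import ctrl
print(ctrl.sign_off())"
```

```text
time: 11.45
eef_pos: [0.6081, 0.2333, 0.0788]
tcp_rot: [0.998, 0.064, -0.0, -0.0]
contact_force: [-0.4, 1.0, -4.6]
opening: 0.082
finger_force: 79.3
the job is handed in; nothing more can be done
None
```

I handed the job in at 11.5 s with the leaf gripped at about 79 N and held upright, its knuckle between the two fixed knuckles and its hole an estimated 1 mm from their axis. The hand-in returned no verdict, and I took no picture after the last trim of about 1 mm.

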